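# Grade a temple blank on the step slot gauge

## Robot

A 7-joint arm with a two-finger parallel gripper is mounted at the origin on a cart in front of the work surface, level with it; the furniture and walls round the work are solid. World frame = base frame: x ahead of the robot, y to its left, z up, the work surface at z = 0. Lengths are in mm, angles in rad, forces in N, time in s.
With the tool pointing down it reaches from about 425 to 875 mm from the base axis. Payload 4.7 kg.
Tool frame: the origin (TCP) lies at the very end of the fingers, on their centre line; the grasp point (between the pads) lies 19 mm behind it; x points along the fingers, y is the direction in which the jaws open and shut, and the axes are right-handed (so a half turn about x gives the same grasp; the last joint's range is limited). The gripper opens to 87 mm and grips with 3 to 60 N. Pads are 19 mm wide; open, the fingers measure 117 mm over their backs; the gripper's body (75 mm by 190 mm) begins 51 mm behind the grasp point.
Start: joints at [0.014, 0.321, -0.07, 1.45, 0.023, 1.371, -0.057], TCP at [650.02, -0.025, 222.587] pointing down, gripper open.
Joint ranges: [-2.86, 2.86], [-0.3, 2.09], [-1.38, 1.24], [0.06, 2.45], [-1.56, 4.7], [0.09, 2.05], [-2.69, 2.69]. Speed limits (rad/s): [2.57, 2.57, 3.14, 3.14, 3.14, 3.14, 3.14].

## Interface

Orientations are given as a rotation vector (axis times angle).
In Python, from rig import robot, get_image, close_job gives the robot as it stands.
- The arm moves only by the tool arm_command, never from a script. Its argument "targets" is one flat list of numbers, 7 for each row, row after row: the turn, a rotation vector about the tool's x, y, z in rad, then the shift along the tool's x, y, z in mm, then the finger opening in mm, from 0 to 87. A call has 1 to 8 rows; each row shifts and turns the pose as measured when the row begins, along the tool's axes as they then stand; what a row does not reach is not made up. A row lasts 1/10 s, in which the tool goes at most 50 mm and 8.59 degrees, less where a joint would pass 70% of its speed; a pose out of reach is approached as far as the arm can. A call with a gripper value outside its range is refused whole. The fingers move at their own pace and stop on an object; the grip force is fixed at half the most. Time passes only in rows, so rows that do not move let the fingers close. It gives the time, the measured TCP pose, the force and the opening at its end, in the units of the state.
- robot.get_obs(): the state, without advancing time (a new reading comes with each control period).
- get_image(name): name is "scene" or "side" or "wrist"; returns a dict with "img" (400x640x3 uint8, red, green, blue), "fx", "fy", "cx", "cy" (pixels), "view" (4x4, takes a point from world to camera coordinates); the wrist camera has in their place "T_tool_cam" (4x4, takes a point from camera to tool coordinates, whose origin is the TCP and whose axes are the tool frame's). Camera axes: x right, y down, z forward; pixel columns grow to the right and rows downward; lengths in mm; the calibration is good to about 2 mm. The wrist camera is an equidistant fisheye: a pixel r from the principal point sees the ray r / f radians off the axis. A picture is of the moment at which its call begins: read the wrist's pose just before it. There is no depth.
- close_job(): hands the job in, once; it reports no verdict.
The state is a dict: "t": time; "qpos": joint angles; "joint_velocities": joint speeds; "joint_efforts": joint torques, N m; "tcp_pos": TCP position; "tool_rot": TCP orientation; "contact_force": force on the tool from outside, world axes, zero at the start; "wrist_torque": the same for the moment, N m; "grip_width": finger opening in mm.
Only numpy, scipy, OpenCV 4.12 (cv2) and the standard library are available. Lean on these libraries where they do the work, as an engineer would, in place of code of your own. Each camera call takes 0.05 s, during which the arm holds its last target.

## Task

Grade the front temple blank, the one standing in the pocket of the wooden stand nearest to you: keeping it upright, foot down, try its foot gently in the slots of the step gauge to find the narrowest slot that takes it without forcing, and leave it standing upright in that slot, foot fully down on the slot's floor. Do not press hard, and leave the other two blanks standing where they are.

Things in the scene. Friction and masses are not known exactly. Their poses are not given: they have to be found in the camera images.
- gauge: step slot gauge: bare aluminium comb 184 mm long (y), 36 mm high, teeth 40 mm (x) on a 12 mm spine at the far side, on a steel foot plate 92 x 196 x 6 mm; five slots, 32 mm apart, widening 2.5 mm each towards its -y end (robot's right). A blank is 1 mm thinner than its slot, 1.5 mm too thick for the next narrower. Origin: centre of its underside. Fixed
- slot_1 (a point): middle of the mouth of slot 1 of the gauge, level with its top face, 36 mm above the bench; slot 1 is 5.5 mm wide (y), runs 40 mm along x, open above and at its near (-x) end, closed by the spine at its far end, 26 mm deep, walls upright, mouth edges bevelled 1.2 mm. x along the slot, y along the gauge (towards narrower slots), z up
- slot_2 (a point): middle of the mouth of slot 2 of the gauge, level with its top face, 36 mm above the bench; slot 2 is 8 mm wide (y), runs 40 mm along x, open above and at its near (-x) end, closed by the spine at its far end, 26 mm deep, walls upright, mouth edges bevelled 1.2 mm. x along the slot, y along the gauge (towards narrower slots), z up
- slot_3 (a point): middle of the mouth of slot 3 of the gauge, level with its top face, 36 mm above the bench; slot 3 is 10.5 mm wide (y), runs 40 mm along x, open above and at its near (-x) end, closed by the spine at its far end, 26 mm deep, walls upright, mouth edges bevelled 1.2 mm. x along the slot, y along the gauge (towards narrower slots), z up
- slot_4 (a point): middle of the mouth of slot 4 of the gauge, level with its top face, 36 mm above the bench; slot 4 is 13 mm wide (y), runs 40 mm along x, open above and at its near (-x) end, closed by the spine at its far end, 26 mm deep, walls upright, mouth edges bevelled 1.2 mm. x along the slot, y along the gauge (towards narrower slots), z up
- slot_5 (a point): middle of the mouth of slot 5 of the gauge, level with its top face, 36 mm above the bench; slot 5 is 15.5 mm wide (y), runs 40 mm along x, open above and at its near (-x) end, closed by the spine at its far end, 26 mm deep, walls upright, mouth edges bevelled 1.2 mm. x along the slot, y along the gauge (towards narrower slots), z up
- stand: wooden stand 160 mm (its x, away from the robot) x 50 mm x 30 mm high, with three pockets in a row 50 mm apart, each 28 mm (x) x 15 mm (y) and 24 mm deep; one blank stands in each, its foot on the pocket floor 6 mm above the bench, so 86 mm of it shows. Origin: centre of the underside. Fixed
- front_bay (a point): middle of the mouth of the stand's front pocket (the one nearest the robot), level with the stand's top, 30 mm above the bench; axes as the stand's
- blank_a_mid (a point): centre (55 mm up) of one of three look-alike dark acetate temple blanks, each upright on its foot: 24 mm wide (x), 110 mm tall (z), round top; upper 80 mm is 8 mm thick (y), the lowest 30 mm (foot, hidden in the stand) is milled to the blank's own grade of thickness between 5 and 15 mm, not told, other for each of the three, centred on the upper part. Half a turn changes nothing. 30 to 65 g
- blank_b_mid (a point): centre (55 mm up) of one of three look-alike dark acetate temple blanks, each upright on its foot: 24 mm wide (x), 110 mm tall (z), round top; upper 80 mm is 8 mm thick (y), the lowest 30 mm (foot, hidden in the stand) is milled to the blank's own grade of thickness between 5 and 15 mm, not told, other for each of the three, centred on the upper part. Half a turn changes nothing. 30 to 65 g
- blank_c_mid (a point): centre (55 mm up) of one of three look-alike dark acetate temple blanks, each upright on its foot: 24 mm wide (x), 110 mm tall (z), round top; upper 80 mm is 8 mm thick (y), the lowest 30 mm (foot, hidden in the stand) is milled to the blank's own grade of thickness between 5 and 15 mm, not told, other for each of the three, centred on the upper part. Half a turn changes nothing. 30 to 65 g

How it is judged:
By the outcome, as a careful person would: the job done as asked, in the order asked, and still so for the second after the job is handed in, with the robot touching nothing.
It also fails if it takes over 72 s, if anything falls off the work surface, if the arm or the gripper's body presses on something with over 40 N, if the wrist force passes 120 N, or if a joint passes its speed limit or range.

## Working session

There is one attempt and no reset: what is moved stays moved. The work goes in short steps, Python scripts to look and compute and a tool call to move; the robot and the scene stay as the last step left them, time stands still between calls to the robot, and variables do not carry over. Pictures are saved under pics/ and viewed, and the job is handed in when it is done.

Besides the shell and the picture viewer there is one more tool, called after ">>>" by a JSON object that holds its "api" and its "payload". arm_command: Moves the arm, as the interface text tells. Its arguments: {"type":"object","properties":{"targets":{"type":"array"}},"required":["targets"]}

```bash
ls; mkdir -p pics
python3 - <<'E'
from rig import robot,get_image
import cv2,json,numpy as np
o=robot.get_obs();print({k:np.round(v,3).tolist() for k,v in o.items()})
for n in ["scene","side","wrist"]:
    d=get_image(n);cv2.imwrite(f"pics/{n}0.png",d["img"][:,:,::-1])
    print(n,{k:np.round(v,4).tolist() for k,v in d.items() if k!="img"})
E
```

```text
pics
{'t': 0.0, 'qpos': [0.014, 0.322, -0.07, 1.452, 0.023, 1.371, -0.057], 'joint_velocities': [-0.001, 0.001, 0.0, 0.001, -0.0, -0.0, -0.0], 'joint_efforts': [-0.0, -49.128, -0.404, -31.253, -0.064, 0.044, 0.0], 'tcp_pos': [649.44, -0.019, 221.449], 'tool_rot': [1.208, 1.211, -1.211], 'contact_force': [0.058, -0.175, -0.602], 'wrist_torque': [-0.016, -0.009, 0.001], 'grip_width': 87.102}
scene {'fx': 489.8221, 'fy': 489.8221, 'cx': 311.5771, 'cy': 205.176, 'view': [[-0.8335, -0.5525, -0.0054, 482.9735], [-0.2721, 0.4189, -0.8663, 166.8185], [0.4809, -0.7206, -0.4995, 701.0025], [0.0, 0.0, 0.0, 1.0]]}
side {'fx': 379.4461, 'fy': 379.4461, 'cx': 324.3669, 'cy': 194.0991, 'view': [[-0.9671, -0.2543, -0.005, 545.0689], [-0.1714, 0.6664, -0.7256, 94.8348], [0.1878, -0.7009, -0.6881, 831.7566], [0.0, 0.0, 0.0, 1.0]]}
wrist {'fx': 309.7069, 'fy': 309.7069, 'cx': 325.655, 'cy': 191.8654, 'T_tool_cam': [[-0.0008, -0.24, 0.9708, -161.7828], [1.0, 0.0003, 0.0008, 1.1774], [-0.0005, 0.9708, 0.24, -65.0225], [0.0, 0.0, 0.0, 1.0]]}
```

View pics/scene0.png

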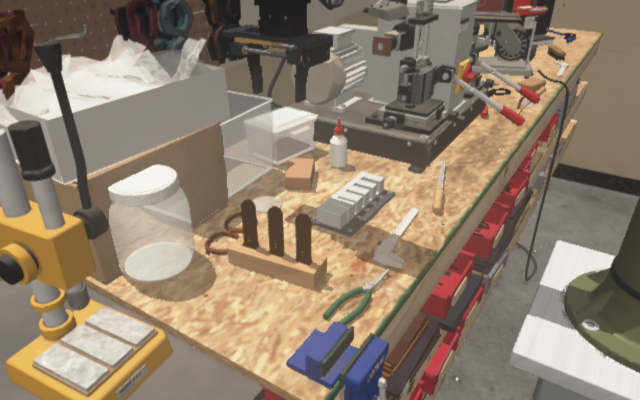

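View pics/side0.png

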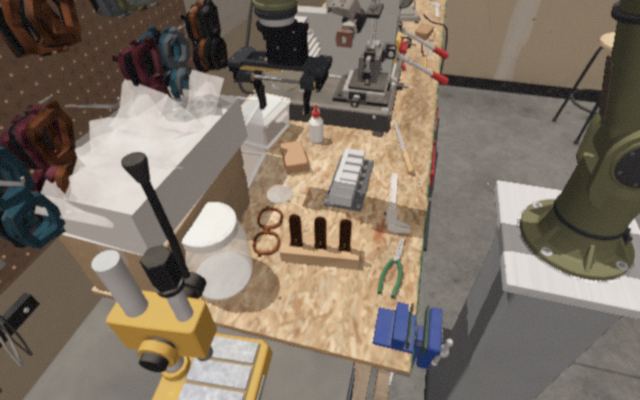

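View pics/wrist0.png

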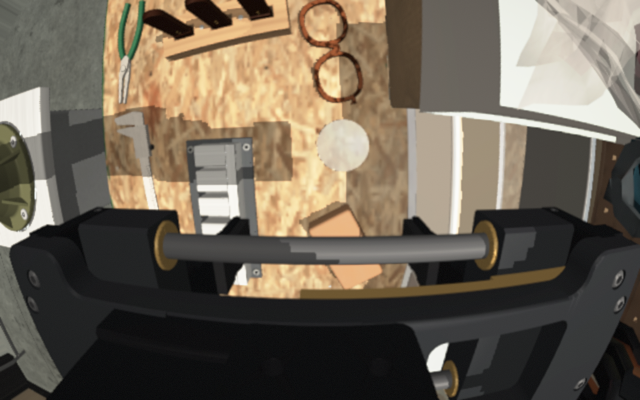

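```bash
cat > h.py <<'E'
import numpy as np,cv2,time
from scipy.spatial.transform import Rotation as R
from rig import robot,get_image
def ray(d,u,v,obs=None):
    if "view" in d:
        V=np.array(d["view"]);Rt=V[:3,:3].T;c=-Rt@V[:3,3]
        return c,Rt@np.array([(u-d["cx"])/d["fx"],(v-d["cy"])/d["fy"],1])
    x=(u-d["cx"])/d["fx"];y=(v-d["cy"])/d["fy"];r=np.hypot(x,y)+1e-12
    k=np.array([x/r*np.sin(r),y/r*np.sin(r),np.cos(r)])
    T=np.array(d["T_tool_cam"]);W=R.from_rotvec(obs["tool_rot"]).as_matrix()
    return W@T[:3,3]+obs["tcp_pos"],W@T[:3,:3]@k
def atz(d,u,v,z,obs=None):
    c,k=ray(d,u,v,obs);return c+k*(z-c[2])/k[2]
def proj(d,p,obs=None):
    p=np.asarray(p,float)
    if "view" in d:
        V=np.array(d["view"]);q=V[:3,:3]@p+V[:3,3]
        return d["fx"]*q[0]/q[2]+d["cx"],d["fy"]*q[1]/q[2]+d["cy"]
    T=np.array(d["T_tool_cam"]);W=R.from_rotvec(obs["tool_rot"]).as_matrix()
    q=T[:3,:3].T@(W.T@(p-obs["tcp_pos"])-T[:3,3])
    th=np.arctan2(np.hypot(q[0],q[1]),q[2]);a=np.arctan2(q[1],q[0])
    return d["fx"]*th*np.cos(a)+d["cx"],d["fy"]*th*np.sin(a)+d["cy"]
def grab(n,name,box=None,s=1):
    o=robot.get_obs();d=get_image(n);im=d["img"][:,:,::-1].copy()
    np.savez(f"pics/{name}.npz",im=im,**{k:v for k,v in d.items() if k!="img"},**{k:o[k] for k in("tcp_pos","tool_rot")})
    if box: im=im[box[1]:box[3],box[0]:box[2]]
    if s!=1: im=cv2.resize(im,None,fx=s,fy=s,interpolation=cv2.INTER_CUBIC)
    cv2.imwrite(f"pics/{name}.png",im);return d,o
def st():
    o=robot.get_obs();print(round(o["t"],2),np.round(o["tcp_pos"],1),np.round(o["contact_force"],2),np.round(o["wrist_torque"],2),round(o["grip_width"],1));
    print(np.round(R.from_rotvec(o["tool_rot"]).as_matrix().T,4).tolist());return o
E
python3 - <<'E'
from h import *
s,_=grab("scene","s1",(190,140,410,300),3.5);d,o=grab("side","d1",(260,130,420,280),5)
st()
w=get_image("wrist")
for n,u,v in[("front",303,216),("mid",275,209),("back",249,202)]: print(n,atz(s,u,v,114))
for n,u,v in[("front",345,221),("mid",320,219),("back",295,216)]: print(n,atz(d,u,v,114))
for u,v in[(190,147),(250,143),(192,220),(258,270)]: print("w",atz(w,u,v,6,o))
E
```

```text
0.25 [ 6.498e+02 -1.000e-01  2.220e+02] [0.49 0.86 0.46] [ 0.01 -0.03 -0.  ] 86.8
[[-0.0009, -0.0001, -1.0], [1.0, -0.0, -0.0009], [-0.0, -1.0, 0.0001]]
front [472.6141913  183.50144307 114.        ]
mid [520.7359589  189.88720301 114.        ]
back [568.66895116 194.87089564 114.        ]
front [475.33440122 180.30326806 114.        ]
mid [522.37861245 187.1390424  114.        ]
back [570.76455545 191.55989582 114.        ]
w [474.09087068  31.78621609   6.        ]
w [556.87399395  34.16733757   6.        ]
w [466.81944515 -68.39151547   6.        ]
w [ 556.59977533 -140.71841966    6.        ]
```

View pics/s1.png

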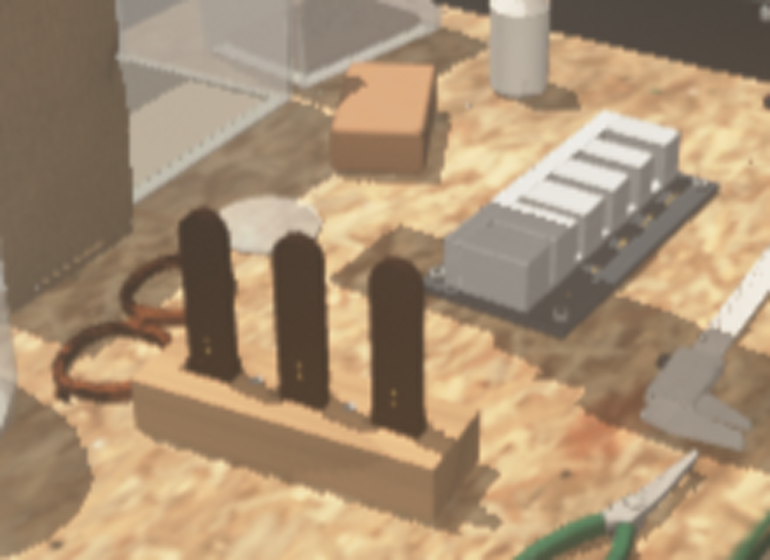

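View pics/d1.png

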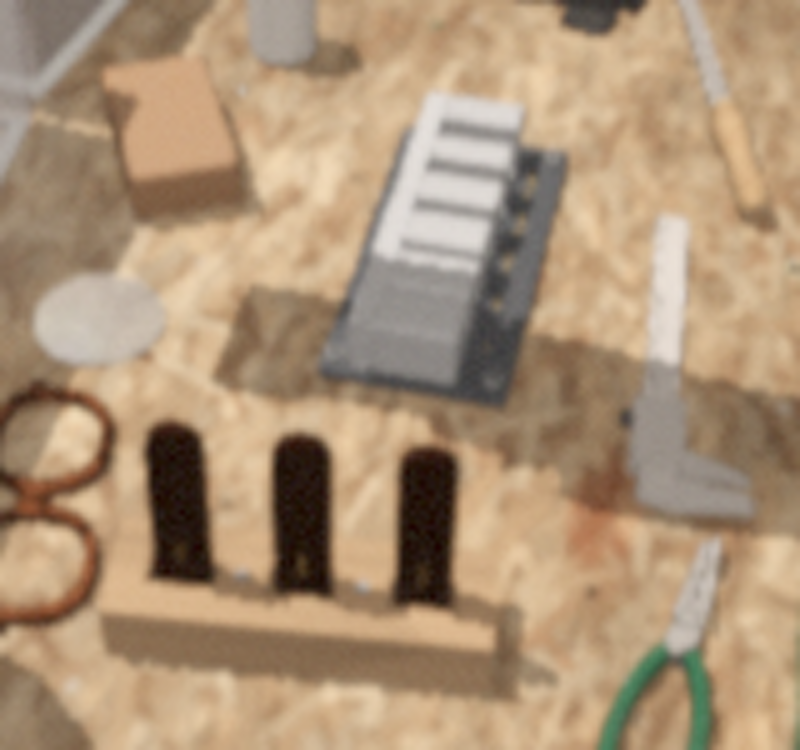

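>>> {"api": "arm_command", "payload": {"targets": [0,0,0,0,-34,-35,87,0,0,0,0,-34,-35,87,0,0,0,0,-34,-35,87,0,0,0,0,-34,-35,87,0,0,0,0,-34,-35,87,-0.15,0,0,0,0,0,50,-0.15,0,0,0,0,0,50,-0.15,0,0,0,0,0,50]}}

```text
t: 1.1
tcp_pos: [473.0, 181.2, 220.3]
tool_rot: [0.876, 1.386, -0.878]
contact_force: [0.9, 0.8, 0.1]
grip_width: 70.5
```

>>> {"api": "arm_command", "payload": {"targets": [-0.15,0,0,0,0,0,40,-0.15,0,0,0,0,0,40,-0.15,0,0,0,0,0,40,-0.15,0,0,0,0,0,40,-0.15,0,0,0,0,0,40,-0.15,0,0,0,0,0,40,-0.15,0,0,0,0,0,40,-0.15,0,0,0,0,0,40]}}

```text
t: 1.9
tcp_pos: [472.1, 181.8, 221.1]
tool_rot: [-0.056, 1.569, 0.053]
contact_force: [-0.1, -0.0, -1.8]
grip_width: 40.1
```

Run:
```python
from h import *
o=st()
w,o=grab("wrist","w2")
for p in [(474,182,116),(522,188,116),(570,194,116),(474,182,30)]: print(np.round(proj(w,p,o),1))
```

```text
1.9 [472.1 181.8 221.1] [-0.12 -0.02 -1.81] [0.13 0.   0.  ] 40.1
[[0.0016, -0.0018, -1.0], [-0.0699, 0.9976, -0.0019], [0.9976, 0.0699, 0.0015]]
[326.1 191.4]
[328.9 241.7]
[331.3 285.8]
[326.2 173.6]
```

View pics/w2.png

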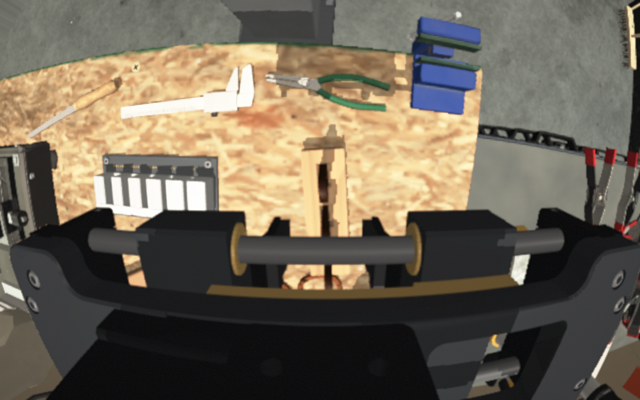

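Run:
```python
import cv2
im=cv2.imread("pics/w2.png")
cv2.imwrite("pics/w2a.png",cv2.resize(im[130:230,270:380],None,fx=6,fy=6,interpolation=cv2.INTER_CUBIC))
cv2.imwrite("pics/w2b.png",cv2.resize(im[140:220,85:230],None,fx=5.5,fy=5.5,interpolation=cv2.INTER_CUBIC))
```

```text
(no output)
```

View pics/w2a.png

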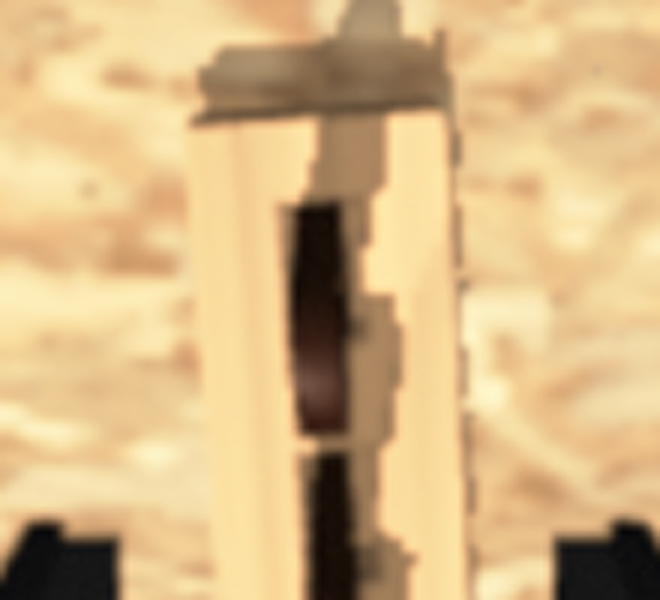

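View pics/w2b.png

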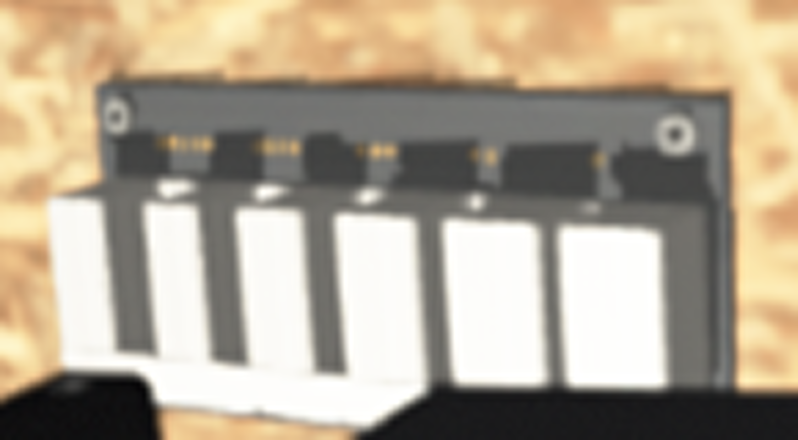

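Run:
```python
from h import *
f=np.load("pics/w2.npz");d={k:f[k] for k in f.files};o=d
p=lambda u,v,z:np.round(atz(d,u,v,z,o),1)
A=p(302,150.3,30);B=p(344.7,148,30);C=p(306.3,230,30);D=p(348.3,230,30);print("stand",A,B,C,D)
print("width",np.linalg.norm(A-B),"yaw",np.degrees(np.arctan2(*(C-A)[[1,0]])),np.degrees(np.arctan2(*(D-B)[[1,0]])),"near",np.degrees(np.arctan2(-(B-A)[0],(B-A)[1])))
print("blank foot",p(318.3,164.5,30),p(327,164.5,30),"top",p(320,195,114),p(328,195,114))
S=lambda x,y:(85+x/5.5,140+y/5.5)
print("plate near",p(*S(98,85),6),p(*S(730,95),6))
print("plate +y far",p(*S(735,385),6))
for n,x0,x1,y in[("1",546,558,225),("2",420,444,215),("3",306,334,213),("4",204,237,208),("5",106,144,205)]:
    a=p(*S(x0,y),36);b=p(*S(x1,y),36);print(n,a,b,(a+b)/2)
print("top ends",p(*S(50,200),36),p(*S(663,230),36))
for n,x0,x1,y in[("1",549,566,380),("2",430,455,380),("3",318,345,368),("4",212,246,360),("5",117,155,350)]:
    a=p(*S(x0,y),36);b=p(*S(x1,y),36);print(n,a,b,(a+b)/2)
```

```text
stand [448.8 152.5  30. ] [442.8 201.   30. ] [545.3 162.8  30. ] [541.7 213.8  30. ]
width 48.869724779253666 yaw 6.092441853796544 7.374436699091974 near 7.052306007841189
blank foot [464.  172.2  30. ] [463.3 182.2  30. ] top [478.2 176.8 114. ] [477.7 184.  114. ]
plate near [ 469.7 -150.9    6. ] [466.2  42.6   6. ]
plate +y far [536.7  43.2   6. ]
1 [492.8   8.2  36. ] [492.7  11.2  36. ] [492.75   9.7   36.  ]
2 [492.5 -25.5  36. ] [492.1 -18.9  36. ] [492.3 -22.2  36. ]
3 [493.9 -58.6  36. ] [493.4 -50.2  36. ] [493.65 -54.4   36.  ]
4 [494.4 -90.8  36. ] [493.8 -80.   36. ] [494.1 -85.4  36. ]
5 [ 495.3 -124.6   36. ] [ 494.7 -111.1   36. ] [ 495.   -117.85   36.  ]
top ends [ 495.1 -145.3   36. ] [492.2  37.4  36. ]
1 [529.3   7.1  36. ] [528.9  11.6  36. ] [529.1    9.35  36.  ]
2 [532.2 -25.6  36. ] [531.6 -18.5  36. ] [531.9  -22.05  36.  ]
3 [532.2 -58.5  36. ] [531.5 -50.3  36. ] [531.85 -54.4   36.  ]
4 [533.2 -92.5  36. ] [532.2 -81.2  36. ] [532.7  -86.85  36.  ]
5 [ 533.5 -125.7   36. ] [ 532.3 -111.9   36. ] [ 532.9 -118.8   36. ]
```

>>> {"api": "arm_command", "payload": {"targets": [-0.055,0,0,0,-1.5,3,40,0,0,0,40,0,0,36,0,0,0,40,0,0,36,0,0,0,10,0,0,36,0,0,0,0,0,0,36]}}

```text
t: 2.45
tcp_pos: [477.3, 181.0, 131.3]
tool_rot: [-0.095, 1.562, 0.095]
contact_force: [-0.9, -0.1, -0.6]
grip_width: 36.2
```

Run:
```python
from h import *
o=st()
w,o=grab("wrist","w3",(230,130,420,290),4)
for p in [(475.5,180.5,116),(475.5,180.5,30)]: print(np.round(proj(w,p,o),1))
```

```text
2.45 [477.3 181.  131.3] [-0.94 -0.09 -0.59] [ 0.15 -0.04 -0.06] 36.2
[[0.007, -0.0002, -1.0], [-0.1208, 0.9927, -0.001], [0.9927, 0.1208, 0.007]]
[325.5 220.9]
[325.7 187.6]
```

View pics/w3.png

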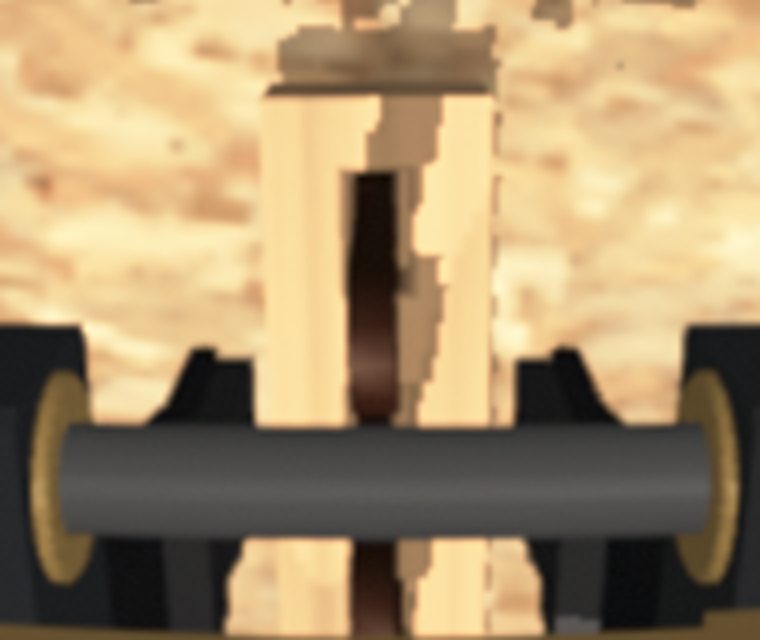

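>>> {"api": "arm_command", "payload": {"targets": [0,0.007,0,20,-1.6,-1,36,0,0,0,25,0,0,36,0,0,0,14,0,0,30,0,0,0,0,0,0,24,0,0,0,0,0,0,16]}}

```text
t: 3.0
tcp_pos: [483.8, 182.1, 80.8]
tool_rot: [-0.09, 1.554, 0.095]
contact_force: [0.3, 1.1, 0.1]
grip_width: 23.0
```

Run:
```python
from h import *
o=st()
w,o=grab("wrist","w4",(230,130,420,290),4)
```

```text
3.0 [483.8 182.1  80.8] [0.3  1.1  0.14] [0.11 0.02 0.09] 23.0
[[0.0146, 0.004, -0.9999], [-0.1176, 0.9931, 0.0023], [0.993, 0.1175, 0.015]]
```

View pics/w4.png

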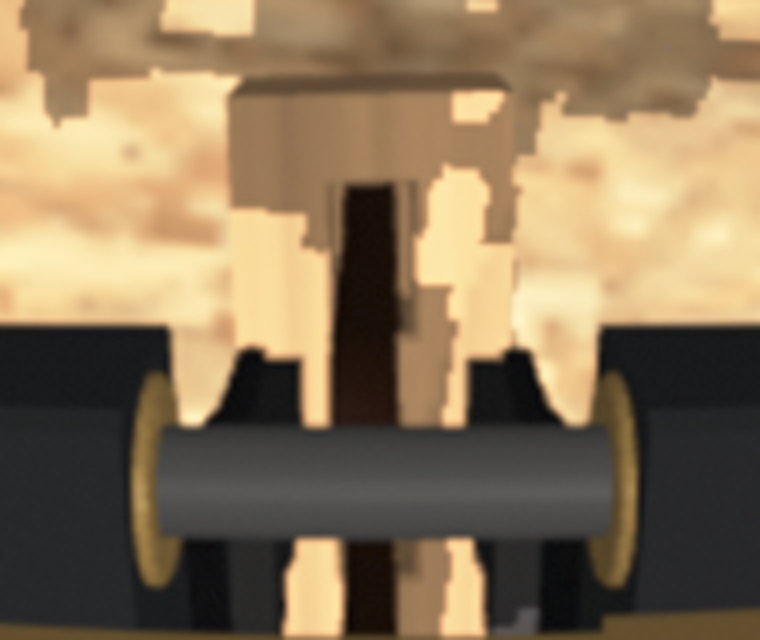

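Run:
```python
from h import *
o=st();print(np.round(o["qpos"],3),np.round(o["joint_velocities"],3))
```

```text
3.05 [483.9 182.1  81. ] [-0.02  0.64 -0.38] [ 0.14 -0.02 -0.03] 20.0
[[0.015, 0.0041, -0.9999], [-0.1176, 0.9931, 0.0023], [0.9929, 0.1176, 0.0154]]
[-0.181  0.161 -0.25   1.95   0.049  1.021  1.236] [ 0.    -0.005 -0.001  0.003 -0.    -0.005  0.003]
```

>>> {"api": "arm_command", "payload": {"targets": [0,0,0,0,-1,-6,24]}}

```text
t: 3.15
tcp_pos: [479.1, 180.8, 82.1]
tool_rot: [-0.089, 1.552, 0.095]
contact_force: [-0.5, 0.1, -0.0]
grip_width: 22.2
```

Run:
```python
from h import *
o=st();print(np.round(o["qpos"],3),np.round(o["joint_velocities"],3))
```

```text
3.15 [479.1 180.8  82.1] [-0.48  0.1  -0.01] [ 0.06 -0.02  0.  ] 22.2
[[0.017, 0.0049, -0.9998], [-0.1174, 0.9931, 0.0029], [0.9929, 0.1174, 0.0175]]
[-0.18   0.148 -0.251  1.962  0.046  1.019  1.237] [ 0.011 -0.146 -0.014  0.142 -0.04  -0.009  0.01 ]
```

>>> {"api": "arm_command", "payload": {"targets": [0,0.017,-0.005,0,0,-2.5,24,0,0,0,0,0,0,24]}}

```text
t: 3.35
tcp_pos: [476.4, 180.6, 83.7]
tool_rot: [-0.094, 1.567, 0.091]
contact_force: [0.7, 0.2, -0.1]
grip_width: 23.9
```

Run:
```python
from h import *
o=st();print(np.round(o["qpos"],3),np.round(o["joint_velocities"],3))
```

```text
3.35 [476.4 180.6  83.7] [ 0.69  0.21 -0.08] [ 0.09  0.02 -0.01] 23.9
[[0.0015, -0.0021, -1.0], [-0.1173, 0.9931, -0.0023], [0.9931, 0.1173, 0.0013]]
[-0.182  0.153 -0.251  1.952  0.047  1.041  1.234] [ 0.001 -0.019 -0.     0.011 -0.001  0.001  0.002]
```

>>> {"api": "arm_command", "payload": {"targets": [0,0,0,8,-1.4,0,20,0,0,0,0,0,0,14,0,0,0,0,0,0,14]}}

```text
t: 3.65
tcp_pos: [477.0, 179.2, 75.5]
tool_rot: [-0.094, 1.567, 0.091]
contact_force: [-0.8, -0.7, 1.1]
grip_width: 15.8
```

Run:
```python
from h import *
o=st()
w,o=grab("wrist","w5",(250,130,400,250),5)
```

```text
3.65 [477.  179.2  75.5] [-0.77 -0.66  1.09] [ 0.1  -0.03  0.02] 15.8
[[0.0023, -0.002, -1.0], [-0.1173, 0.9931, -0.0022], [0.9931, 0.1173, 0.0021]]
```

View pics/w5.png

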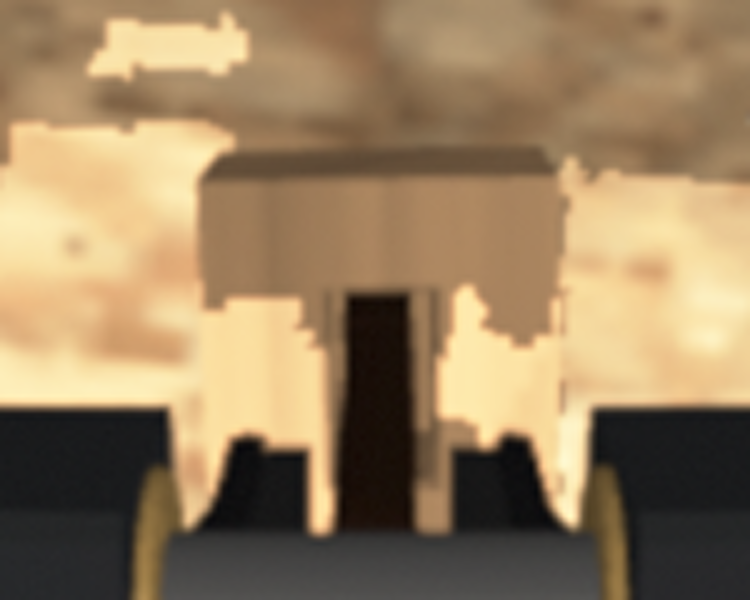

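>>> {"api": "arm_command", "payload": {"targets": [0,0,0,0,-0.4,0,4,0,0,0,0,0,0,0,0,0,0,0,0,0,0,0,0,0,0,0,0,0]}}

```text
t: 4.1
tcp_pos: [476.8, 178.5, 75.1]
tool_rot: [-0.094, 1.567, 0.09]
contact_force: [0.1, -0.6, 0.1]
grip_width: 7.8
```

Run:
```python
from h import *
o=st()
```

```text
4.1 [476.8 178.5  75.1] [ 0.11 -0.62  0.07] [ 0.1  -0.05  0.03] 7.8
[[0.0015, -0.0023, -1.0], [-0.1172, 0.9931, -0.0024], [0.9931, 0.1172, 0.0012]]
```

>>> {"api": "arm_command", "payload": {"targets": [0,0,0,-3,0,0,0,0,0,0,-5,0,0,0,0,0,0,-5,0,0,0]}}

```text
t: 4.4
tcp_pos: [476.1, 178.4, 88.4]
tool_rot: [-0.094, 1.569, 0.09]
contact_force: [-0.9, -0.2, -0.1]
grip_width: 8.0
```

Run:
```python
from h import *
o=st()
```

```text
4.4 [476.1 178.4  88.4] [-0.9  -0.25 -0.13] [ 0.13 -0.05 -0.01] 8.0
[[-0.0, -0.0027, -1.0], [-0.1172, 0.9931, -0.0027], [0.9931, 0.1172, -0.0003]]
```

>>> {"api": "arm_command", "payload": {"targets": [0,0,0,-8,0,0,0,0,0,0,-12,0,0,0,0,0,0,-20,0,0,0,0,0,0,-12,0,0,0,0,0,0,0,0,0,0]}}

```text
t: 4.9
tcp_pos: [477.2, 179.1, 146.5]
tool_rot: [-0.094, 1.565, 0.091]
contact_force: [0.7, 0.2, -0.5]
grip_width: 7.9
```

Run:
```python
from h import *
o=st()
w,o=grab("wrist","w6",(250,110,400,230),5)
grab("scene","s6",(230,140,390,260),5)
```

```text
4.9 [477.2 179.1 146.5] [ 0.68  0.22 -0.5 ] [ 0.14 -0.07 -0.01] 7.9
[[0.0035, -0.0015, -1.0], [-0.1174, 0.9931, -0.0019], [0.9931, 0.1174, 0.0033]]
```

View pics/w6.png

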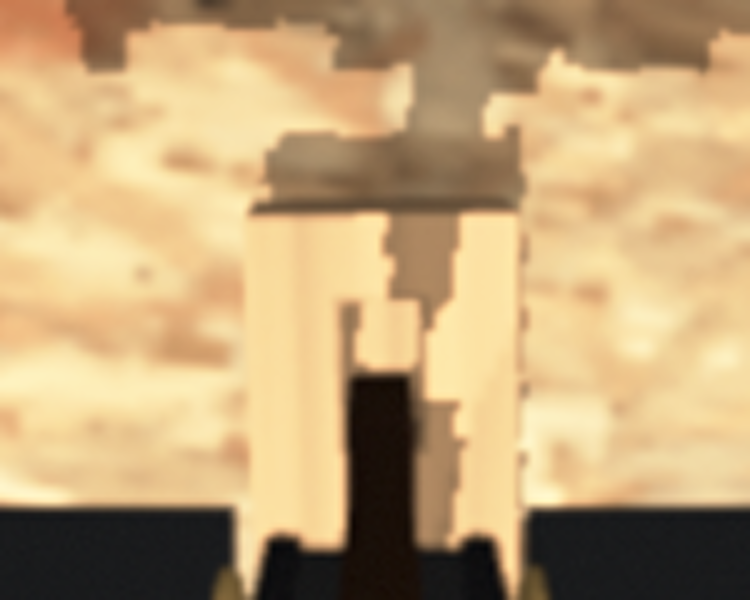

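View pics/s6.png

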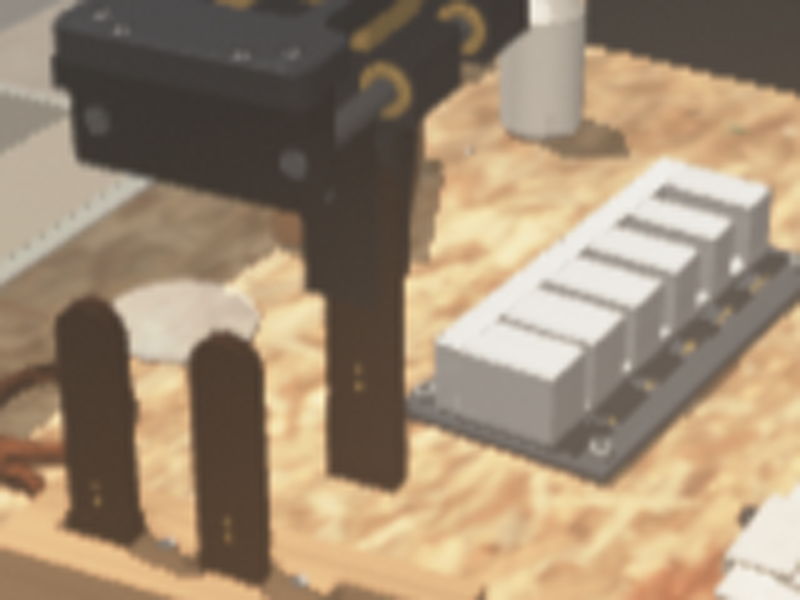

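Run:
```python
from h import *
f=np.load("pics/w6.npz");d={k:f[k] for k in f.files}
g=cv2.cvtColor(d["im"],cv2.COLOR_BGR2GRAY).astype(float)
o=d; p0=np.array(d["tcp_pos"]);W=R.from_rotvec(d["tool_rot"]).as_matrix()
for h in range(-25,-70,-4):   # below TCP, near face
    c=p0+W@np.array([-h,0,-12.]);u,v=proj(d,c,o)
    c2=c+W@np.array([0,10,0]);s=(proj(d,c2,o)[0]-u)/10
    r=int(round(v));row=g[r,300:350]
    L=row[:12].mean()*0+np.median(row[14:19]);
    # subpixel: find half crossing each side
    i=int(round(u))-300;dark=row[i-2:i+3].mean()
    li=i
    while row[li]<(dark+100)/2+10: li-=1
    ri=i
    while row[ri]<(dark+100)/2+10: ri+=1
    th=(dark+100)/2+10
    le=li+(row[li]-th)/(row[li]-row[li+1]);re=ri-(row[ri]-th)/(row[ri]-row[ri-1])
    print(h,round(u,1),r,"s%.2f"%s,"w px %.2f mm %.2f"%(re-le,(re-le)/s),np.round(row[i-9:i+10]).astype(int))
```

```text
-25 326.0 201 s1.60 w px 12.69 mm 7.95 [221 193 110  36  14  15  14  17  16  17  15  17  16  16  23  56 104 134
 141]
-29 326.0 199 s1.57 w px 13.41 mm 8.57 [209 166  86  25  14  17  16  17  17  17  16  17  17  16  21  44  79 107
 125]
-33 326.0 197 s1.54 w px 13.87 mm 9.03 [207 161  81  22  15  17  16  17  17  17  17  17  17  16  19  38  66  97
 122]
-37 325.9 196 s1.51 w px 13.89 mm 9.22 [207 162  80  22  16  17  15  16  15  18  16  15  18  17  22  38  65  96
 122]
-41 325.9 194 s1.48 w px 13.79 mm 9.33 [206 159  80  23  16  18  18  17  16  18  18  18  17  18  25  45  69  95
 120]
-45 325.9 193 s1.45 w px 13.40 mm 9.23 [206 160  80  22  17  16  17  17  17  18  19  17  20  19  26  54  79 100
 120]
-49 325.9 191 s1.43 w px 13.03 mm 9.14 [204 156  82  27  17  15  17  17  18  17  16  19  15  17  31  62  87 105
 121]
-53 325.9 190 s1.40 w px 12.90 mm 9.21 [201 150  80  30  17  17  18  16  18  17  18  15  18  16  32  65  90 114
 140]
-57 325.9 189 s1.38 w px 12.46 mm 9.05 [199 148  86  37  18  16  17  16  17  18  17  15  18  15  37  75 101 139
 189]
-61 325.9 188 s1.35 w px 12.24 mm 9.05 [199 149  90  41  17  17  17  15  17  16  16  18  16  14  40  81 107 150
 205]
-65 325.9 186 s1.33 w px 11.81 mm 8.88 [199 152  99  47  20  16  16  17  17  18  17  17  17  18  50  97 118 153
 206]
-69 325.9 185 s1.31 w px 11.62 mm 8.88 [199 156 114  76  54  49  49  50  49  48  47  46  46  49  70 104 122 155
 207]
```

>>> {"api": "arm_command", "payload": {"targets": [0.1,0,0,0,0,0,0,0,0,0,0,-40,6,0,0,0,0,0,-40,6,0,0,0,0,0,-40,6,0,0,0,0,0,-40,6,0,0,0,0,0,-40,6,0,0,0,0,0,0,0,0]}}

```text
t: 5.7
tcp_pos: [506.0, -26.7, 138.2]
tool_rot: [-0.018, 1.58, 0.013]
contact_force: [-1.0, -0.2, 1.0]
grip_width: 8.2
```

Run:
```python
from h import *
o=st()
w,o=grab("wrist","w7",(230,110,420,240),4)
```

```text
5.7 [506.  -26.7 138.2] [-1.02 -0.24  0.96] [ 0.14 -0.01  0.01] 8.2
[[-0.0091, -0.0036, -1.0], [-0.0195, 0.9998, -0.0034], [0.9998, 0.0195, -0.0091]]
```

View pics/w7.png

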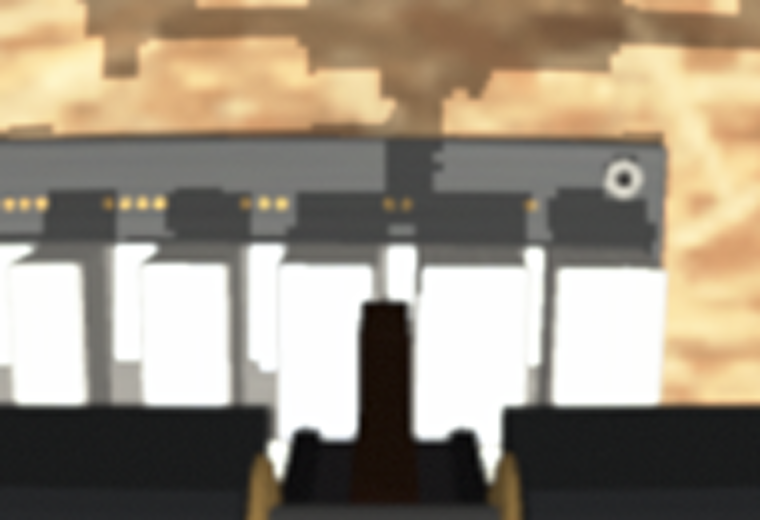

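Run:
```python
from h import *
f=np.load("pics/w7.npz");d={k:f[k] for k in f.files};o=d
S=lambda x,y,z:atz(d,230+x/4,110+y/4,z,o)
a=S(5,133,6);b=S(662,145,6);print("plate",a,b,np.degrees(np.arctan2(-(b-a)[0],(b-a)[1])))
for n,e in {"1":(526,553,267),"2":(375,419,265),"3":(231,279,264),"4":(84,144,263)}.items():
    l=S(e[0],e[2],36);r=S(e[1],e[2],36);print(n,np.round(l,1),np.round(r,1),np.round((l+r)/2,2))
print("end",S(663,268,36))
# slot direction: slot3 right edge, lower
print(S(279,264,36),S(276,430,36)); print(S(231,264,36),S(236,400,36)); print(S(553,267,36),S(549,400,36),S(526,267,36),S(526,400,36))
# foot tip in tool: 
p0=np.array(d["tcp_pos"]);W=R.from_rotvec(d["tool_rot"]).as_matrix()
print(proj(d,p0+W@[69,0,-12],o),proj(d,p0+W@[69,4.75,-12],o),proj(d,p0+W@[69,-4.75,-12],o), "obs tip",230+360/4,230+408/4,110+303/4)
```

```text
plate [ 466.66405649 -120.62514338    6.        ] [467.02704602  39.51268573   6.        ] -0.12987394947857864
1 [492.4   3.9  36. ] [492.3   9.8  36. ] [492.33   6.87  36.  ]
2 [492.7 -29.   36. ] [492.5 -19.5  36. ] [492.6  -24.25  36.  ]
3 [493.1 -60.5  36. ] [492.9 -49.9  36. ] [492.97 -55.19  36.  ]
4 [493.3 -93.5  36. ] [493.1 -79.8  36. ] [493.22 -86.68  36.  ]
end [491.82108499  34.51696885  36.        ]
[492.87961757 -49.92177861  36.        ] [530.82192457 -50.61260556  36.        ]
[493.05982402 -60.45881895  36.        ] [523.9888604  -59.60030292  36.        ]
[492.2545961    9.84053488  36.        ] [522.53093988  10.52138735  36.        ] [492.40253654   3.89057164  36.        ] [522.61436334   5.31888393  36.        ]
(np.float64(325.7603276422924), np.float64(185.12615766528808)) (np.float64(331.97930845945535), np.float64(185.13055551571793)) (np.float64(319.54134468499075), np.float64(185.12357129474125)) obs tip 320.0 332.0 185.75
```

>>> {"api": "arm_command", "payload": {"targets": [0.005,-0.009,0.0035,0,2.5,5,0,0,0,0,10,0,0,0,0,0,0,10,0,0,0,0,0,0,5,0,0,0,0,0,0,0,0,0,0]}}

```text
t: 6.25
tcp_pos: [508.8, -14.5, 108.2]
tool_rot: [-0.016, 1.576, 0.023]
contact_force: [-0.2, -0.2, 0.2]
grip_width: 7.9
```

Run:
```python
from h import *
o=st()
w,o=grab("wrist","w8",(230,110,420,240),4)
```

```text
6.25 [508.8 -14.5 108.2] [-0.23 -0.19  0.19] [ 0.1  -0.02  0.  ] 7.9
[[-0.0049, 0.0048, -1.0], [-0.0248, 0.9997, 0.005], [0.9997, 0.0248, -0.0048]]
```

View pics/w8.png

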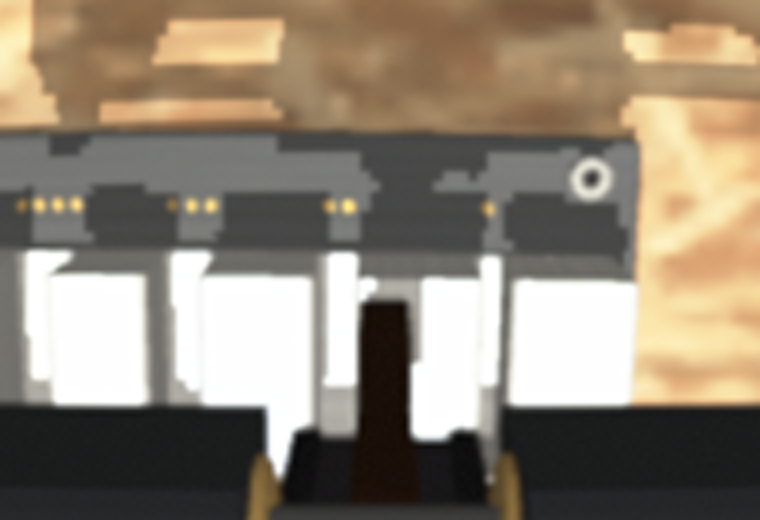

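>>> {"api": "arm_command", "payload": {"targets": [0,0,0,0,0,0,0]}}

```text
t: 6.4
tcp_pos: [509.1, -14.1, 108.6]
tool_rot: [-0.016, 1.575, 0.024]
contact_force: [0.5, -0.0, -0.1]
grip_width: 7.3
```

>>> {"api": "arm_command", "payload": {"targets": [0,0,0,-4,-8,1,0,0,0,0,0,0,0,0]}}

```text
t: 6.6
tcp_pos: [510.8, -22.7, 113.4]
tool_rot: [-0.017, 1.574, 0.024]
contact_force: [-0.7, -0.6, 0.0]
grip_width: 7.8
```

>>> {"api": "arm_command", "payload": {"targets": [0,0,0,0,0,0,0]}}

```text
t: 6.7
tcp_pos: [511.1, -22.9, 113.8]
tool_rot: [-0.016, 1.573, 0.024]
contact_force: [-0.6, 0.5, 0.1]
grip_width: 7.8
```

Run:
```python
from h import *
o=st()
w,o=grab("wrist","w9",(230,110,420,240),4)
```

```text
6.7 [511.1 -22.9 113.8] [-0.57  0.48  0.15] [ 0.08 -0.02  0.01] 7.8
[[-0.0027, 0.0047, -1.0], [-0.0254, 0.9997, 0.0047], [0.9997, 0.0254, -0.0026]]
```

View pics/w9.png

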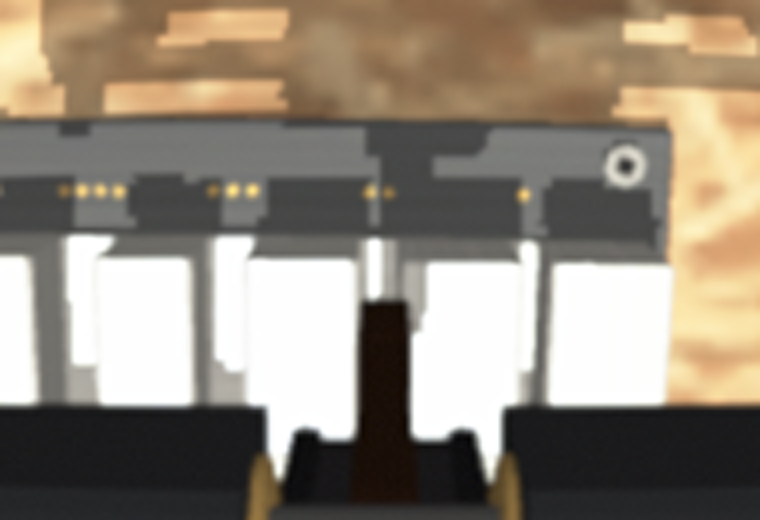

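Run:
```python
from h import *
f=np.load("pics/w9.npz");d={k:f[k] for k in f.files};o=d
g=cv2.cvtColor(d["im"],cv2.COLOR_BGR2GRAY).astype(float)
def edges(v,u0,u1,th=140):
    r=g[v];out=[]
    for u in range(u0,u1):
        if (r[u]-th)*(r[u+1]-th)<0: out.append(round(u+(th-r[u])/(r[u+1]-r[u]),2))
    return out
for v in range(176,210,4):
    e=edges(v,180,420); P=[atz(d,u,v,36,o) for u in e]
    print(v,round(P[0][0],1),[round(p[1],1) for p in P])
pts=[]
for u in range(240,396,12):
    col=g[128:160,u];k=np.argmin(np.diff(cv2.GaussianBlur(col.reshape(-1,1),(1,3),0).ravel()));pts.append(atz(d,u,128+k+.5,6,o)[:2])
pts=np.array(pts);print(np.round(pts,1).tolist())
```

```text
176 495.3 [np.float64(-126.9), np.float64(-118.3), np.float64(-93.7), np.float64(-88.2), np.float64(-60.8), np.float64(-58.3), np.float64(-20.8), np.float64(-19.3), np.float64(7.9), np.float64(9.9)]
180 498.7 [np.float64(-126.8), np.float64(-118.1), np.float64(-93.7), np.float64(-88.1), np.float64(-60.5), np.float64(-58.1), np.float64(-20.6), np.float64(7.9), np.float64(9.7)]
184 502.1 [np.float64(-126.7), np.float64(-118.1), np.float64(-93.7), np.float64(-88.1), np.float64(-60.6), np.float64(-58.1), np.float64(-23.6), np.float64(-18.8), np.float64(7.7), np.float64(9.9)]
188 505.6 [np.float64(-126.7), np.float64(-118.1), np.float64(-93.6), np.float64(-88.1), np.float64(-60.6), np.float64(-58.2), np.float64(-27.9), np.float64(-17.2), np.float64(7.9), np.float64(9.7)]
192 509.0 [np.float64(-126.8), np.float64(-118.1), np.float64(-93.6), np.float64(-87.9), np.float64(-60.5), np.float64(-58.1), np.float64(-28.1), np.float64(-17.0), np.float64(7.8), np.float64(9.7)]
196 512.5 [np.float64(-126.8), np.float64(-118.2), np.float64(-93.6), np.float64(-88.1), np.float64(-60.5), np.float64(-57.8
[... 158 characters left out ...]
-60.5), np.float64(-57.8), np.float64(-28.1), np.float64(-17.4), np.float64(8.0), np.float64(9.8)]
204 519.5 [np.float64(-126.6), np.float64(-117.9), np.float64(-93.4), np.float64(-87.9), np.float64(-60.6), np.float64(-58.0), np.float64(-28.1), np.float64(-17.3), np.float64(7.0), np.float64(9.8)]
208 523.1 [np.float64(-126.5), np.float64(-118.0), np.float64(-93.5), np.float64(-88.1), np.float64(-60.4), np.float64(-58.1), np.float64(-28.0), np.float64(-17.2), np.float64(7.1), np.float64(9.9)]
[[466.7, -99.9], [466.7, -88.8], [465.8, -77.9], [465.8, -67.1], [465.7, -56.5], [465.5, -46.0], [479.4, -35.3], [466.9, -25.1], [466.6, -14.6], [466.3, -4.2], [465.9, 6.3], [478.7, 17.6], [480.1, 28.5]]
```

>>> {"api": "arm_command", "payload": {"targets": [0.013,-0.002,-0.005,0,0,0,0,0,0,0,0,0,0,0]}}

```text
t: 6.95
tcp_pos: [511.4, -23.4, 114.3]
tool_rot: [-0.009, 1.57, 0.008]
contact_force: [-0.4, -0.2, -0.8]
grip_width: 7.7
```

Run:
```python
from h import *
o=st()
```

```text
6.95 [511.4 -23.4 114.3] [-0.44 -0.18 -0.79] [ 0.11 -0.04  0.  ] 7.7
[[0.0006, -0.0009, -1.0], [-0.0106, 0.9999, -0.0009], [0.9999, 0.0106, 0.0006]]
```

>>> {"api": "arm_command", "payload": {"targets": [0,0,0,4,-0.6,0,0,0,0,0,0,0,0,0]}}

```text
t: 7.15
tcp_pos: [511.3, -23.8, 109.9]
tool_rot: [-0.009, 1.57, 0.008]
contact_force: [-0.5, 0.2, -1.0]
grip_width: 7.9
```

>>> {"api": "arm_command", "payload": {"targets": [0,0,0,2,0,0,0,0,0,0,0,0,0,0]}}

```text
t: 7.35
tcp_pos: [511.1, -23.8, 107.5]
tool_rot: [-0.009, 1.571, 0.008]
contact_force: [0.4, -0.1, -1.7]
grip_width: 7.6
```

>>> {"api": "arm_command", "payload": {"targets": [0,0,0,1.5,0,0,0,0,0,0,0,0,0,0]}}

```text
t: 7.55
tcp_pos: [511.1, -23.7, 105.7]
tool_rot: [-0.009, 1.571, 0.008]
contact_force: [0.1, 0.1, -0.6]
grip_width: 7.4
```

>>> {"api": "arm_command", "payload": {"targets": [0,0,0,1,0,0,0,0,0,0,0,0,0,0]}}

```text
t: 7.75
tcp_pos: [511.3, -23.8, 104.8]
tool_rot: [-0.01, 1.571, 0.008]
contact_force: [-0.1, 0.7, 0.3]
grip_width: 7.7
```

>>> {"api": "arm_command", "payload": {"targets": [0,0,0,1,0,0,0,0,0,0,0,0,0,0]}}

```text
t: 7.95
tcp_pos: [511.5, -24.1, 104.5]
tool_rot: [-0.01, 1.57, 0.007]
contact_force: [-1.0, -0.3, -0.1]
grip_width: 7.8
```

>>> {"api": "arm_command", "payload": {"targets": [0,0,0,1,0,0,0]}}

```text
t: 8.05
tcp_pos: [511.7, -24.1, 104.2]
tool_rot: [-0.01, 1.57, 0.007]
contact_force: [-3.0, 0.2, 9.6]
grip_width: 7.7
```

Run:
```python
from h import *
o=st()
w,o=grab("wrist","w10",(270,130,390,220),6)
```

```text
8.05 [511.7 -24.1 104.2] [-3.01  0.17  9.6 ] [ 0.08  0.7  -0.01] 7.7
[[0.0011, -0.0014, -1.0], [-0.0108, 0.9999, -0.0014], [0.9999, 0.0108, 0.0011]]
```

View pics/w10.png

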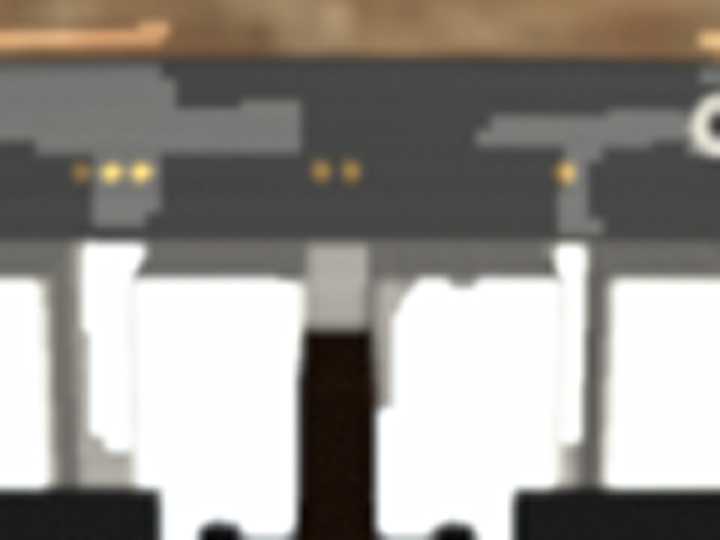

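>>> {"api": "arm_command", "payload": {"targets": [0,0,0,-5,0,0,0,0,0,0,-4,0,0,0,0,0,0,0,-8,0,0,0,0,0,0,-8,0,0,0,0,0,0,-8,0,0,0,0,0,0,-8,0,0,0,0,0,0,0,0,0,0,0,0,0,0,0,0]}}

```text
t: 8.9
tcp_pos: [511.6, -60.1, 112.9]
tool_rot: [-0.008, 1.57, 0.006]
contact_force: [-0.2, 0.2, -0.3]
grip_width: 7.7
```

Run:
```python
from h import *
o=st()
w,o=grab("wrist","w11",(270,130,390,220),6)
```

```text
8.9 [511.6 -60.1 112.9] [-0.24  0.22 -0.35] [ 0.12 -0.05 -0.02] 7.7
[[0.0004, -0.0015, -1.0], [-0.0089, 1.0, -0.0015], [1.0, 0.0089, 0.0004]]
```

View pics/w11.png

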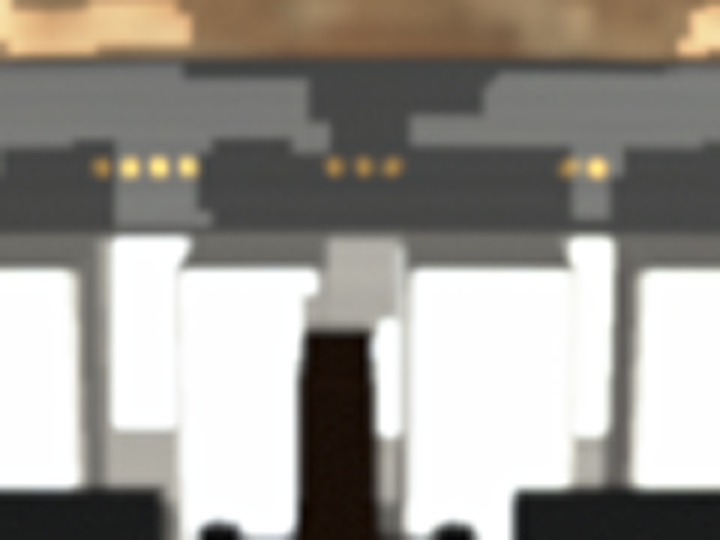

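>>> {"api": "arm_command", "payload": {"targets": [0,0,0,0,3.8,0,0,0,0,0,2,0,0,0,0,0,0,0,0,0,0]}}

```text
t: 9.25
tcp_pos: [511.5, -54.9, 110.6]
tool_rot: [-0.009, 1.571, 0.007]
contact_force: [0.3, -0.3, 0.3]
grip_width: 7.7
```

Run:
```python
from h import *
o=st()
w,o=grab("wrist","w12",(270,130,390,220),6)
```

```text
9.25 [511.5 -54.9 110.6] [ 0.29 -0.27  0.35] [ 0.03 -0.07 -0.  ] 7.7
[[0.0002, -0.0012, -1.0], [-0.0105, 0.9999, -0.0012], [0.9999, 0.0105, 0.0002]]
```

View pics/w12.png

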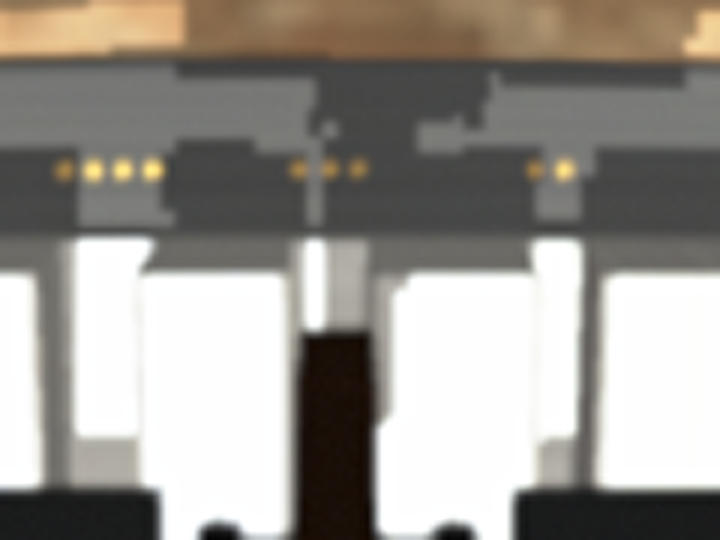

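>>> {"api": "arm_command", "payload": {"targets": [0,0,0,2,-0.8,0,0,0,0,0,0,0,0,0]}}

```text
t: 9.5
tcp_pos: [511.7, -55.3, 108.5]
tool_rot: [-0.01, 1.57, 0.008]
contact_force: [0.1, 0.0, -1.0]
grip_width: 7.8
```

>>> {"api": "arm_command", "payload": {"targets": [0,0,0,2,0,0,0,0,0,0,0,0,0,0]}}

```text
t: 9.7
tcp_pos: [511.7, -55.3, 106.4]
tool_rot: [-0.01, 1.57, 0.008]
contact_force: [-0.1, -0.1, -1.2]
grip_width: 7.8
```

>>> {"api": "arm_command", "payload": {"targets": [0,0,0,1.5,0,0,0,0,0,0,0,0,0,0]}}

```text
t: 9.9
tcp_pos: [511.7, -55.4, 104.7]
tool_rot: [-0.01, 1.57, 0.008]
contact_force: [-0.2, 0.2, -1.4]
grip_width: 7.6
```

>>> {"api": "arm_command", "payload": {"targets": [0,0,0,1,0,0,0,0,0,0,0,0,0,0]}}

```text
t: 10.1
tcp_pos: [511.8, -55.6, 103.7]
tool_rot: [-0.01, 1.57, 0.008]
contact_force: [0.0, -0.7, 0.1]
grip_width: 7.6
```

>>> {"api": "arm_command", "payload": {"targets": [0,0,0,1,0,0,0]}}

```text
t: 10.2
tcp_pos: [511.9, -55.6, 102.8]
tool_rot: [-0.01, 1.57, 0.008]
contact_force: [0.6, -0.2, 0.3]
grip_width: 7.6
```

Below the 104.2 stop with no force: it is entering. I'll keep descending in small steps.

>>> {"api": "arm_command", "payload": {"targets": [0,0,0,1.5,0,0,0,0,0,0,1.5,0,0,0]}}

```text
t: 10.4
tcp_pos: [512.0, -55.6, 99.7]
tool_rot: [-0.01, 1.57, 0.008]
contact_force: [0.0, -0.4, 0.6]
grip_width: 7.7
```

>>> {"api": "arm_command", "payload": {"targets": [0,0,0,2,0,0,0,0,0,0,2,0,0,0]}}

```text
t: 10.6
tcp_pos: [511.9, -55.6, 95.3]
tool_rot: [-0.01, 1.57, 0.008]
contact_force: [-0.1, -0.5, -0.6]
grip_width: 7.7
```

>>> {"api": "arm_command", "payload": {"targets": [0,0,0,2,0,0,0,0,0,0,2,0,0,0]}}

```text
t: 10.8
tcp_pos: [511.9, -55.6, 90.9]
tool_rot: [-0.01, 1.57, 0.008]
contact_force: [0.6, -1.0, 0.1]
grip_width: 7.6
```

>>> {"api": "arm_command", "payload": {"targets": [0,0,0,2,0,0,0,0,0,0,2,0,0,0]}}

```text
t: 11.0
tcp_pos: [511.9, -55.7, 86.4]
tool_rot: [-0.01, 1.57, 0.008]
contact_force: [-0.2, 0.3, -0.6]
grip_width: 7.8
```

>>> {"api": "arm_command", "payload": {"targets": [0,0,0,2,0,0,0,0,0,0,1.5,0,0,0]}}

```text
t: 11.2
tcp_pos: [511.8, -55.6, 82.5]
tool_rot: [-0.01, 1.57, 0.008]
contact_force: [0.1, -0.0, -0.0]
grip_width: 7.7
```

>>> {"api": "arm_command", "payload": {"targets": [0,0,0,1,0,0,0,0,0,0,1,0,0,0]}}

```text
t: 11.4
tcp_pos: [511.7, -55.6, 80.2]
tool_rot: [-0.01, 1.57, 0.008]
contact_force: [-0.1, -0.3, 0.2]
grip_width: 8.0
```

>>> {"api": "arm_command", "payload": {"targets": [0,0,0,0.8,0,0,0,0,0,0,0,0,0,0]}}

```text
t: 11.6
tcp_pos: [511.7, -55.7, 79.2]
tool_rot: [-0.01, 1.57, 0.008]
contact_force: [0.4, -0.2, -0.1]
grip_width: 7.8
```

>>> {"api": "arm_command", "payload": {"targets": [0,0,0,0.8,0,0,0,0,0,0,0,0,0,0]}}

```text
t: 11.8
tcp_pos: [512.1, -55.6, 79.3]
tool_rot: [-0.01, 1.57, 0.008]
contact_force: [0.0, -0.4, -0.3]
grip_width: 8.0
```

>>> {"api": "arm_command", "payload": {"targets": [0,0,0,0.8,0,0,0]}}

```text
t: 11.9
tcp_pos: [512.4, -55.6, 79.1]
tool_rot: [-0.01, 1.569, 0.008]
contact_force: [-2.0, 0.5, 7.8]
grip_width: 7.6
```

Run:
```python
from h import *
o=st()
w,o=grab("wrist","w13",(270,130,390,220),6)
grab("scene","s13",(230,120,390,240),5)
```

```text
11.9 [512.4 -55.6  79.1] [-1.98  0.54  7.79] [0.14 0.59 0.03] 7.6
[[0.0016, -0.0013, -1.0], [-0.011, 0.9999, -0.0013], [0.9999, 0.011, 0.0016]]
```

View pics/w13.png

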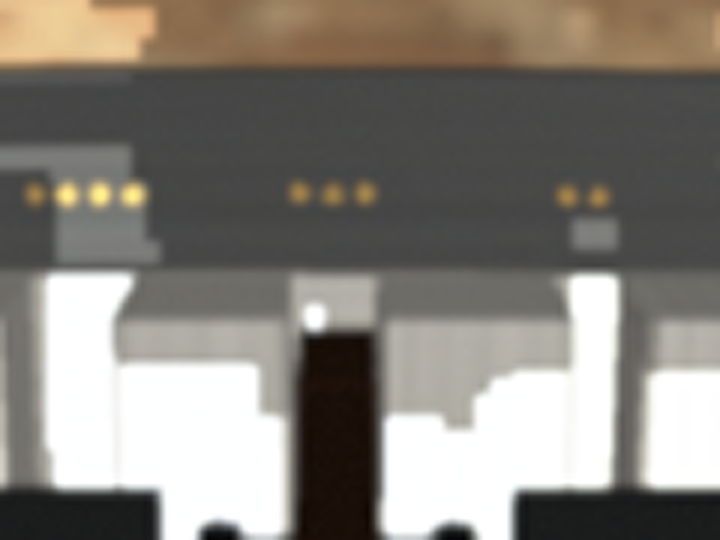

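View pics/s13.png

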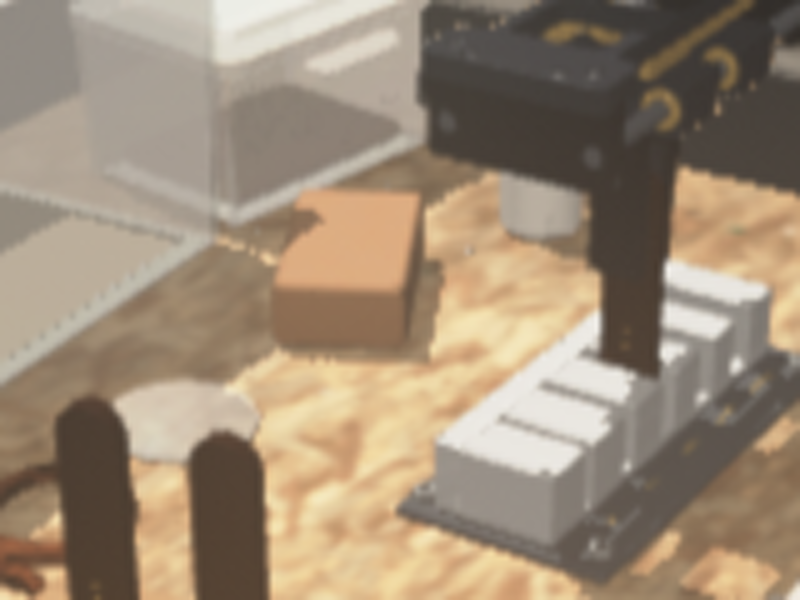

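>>> {"api": "arm_command", "payload": {"targets": [0,0,0,0,0,0,7,0,0,0,0,0,0,9,0,0,0,0,0,0,12,0,0,0,0,0,0,20,0,0,0,0,0,0,28,0,0,0,0,0,0,30,0,0,0,0,0,0,30]}}

```text
t: 12.7
tcp_pos: [511.9, -55.5, 77.9]
tool_rot: [-0.01, 1.57, 0.008]
contact_force: [-0.6, 0.2, -0.6]
grip_width: 28.5
```

>>> {"api": "arm_command", "payload": {"targets": [0,0,0,-8,0,0,30,0,0,0,-15,0,0,30,0,0,0,-25,0,0,30,0,0,0,-40,0,0,30,0,0,0,-40,0,0,30,0,0,0,0,0,0,30,0,0,0,0,0,0,30]}}

```text
t: 13.4
tcp_pos: [511.3, -55.3, 213.2]
tool_rot: [-0.01, 1.57, 0.008]
contact_force: [-0.3, 1.0, -1.0]
grip_width: 29.9
```

Run:
```python
from h import *
o=st()
w,o=grab("wrist","w14",(250,110,410,230),5)
for z in (36,119): print(np.round(proj(w,(512,-55.6,z),o),1))
grab("scene","s14",(230,120,390,240),5)
```

```text
13.4 [511.3 -55.3 213.2] [-0.25  0.96 -1.03] [ 0.12 -0.01 -0.03] 29.9
[[0.0006, -0.001, -1.0], [-0.0111, 0.9999, -0.001], [0.9999, 0.0111, 0.0006]]
[325.6 174.9]
[325.4 193.2]
```

View pics/w14.png

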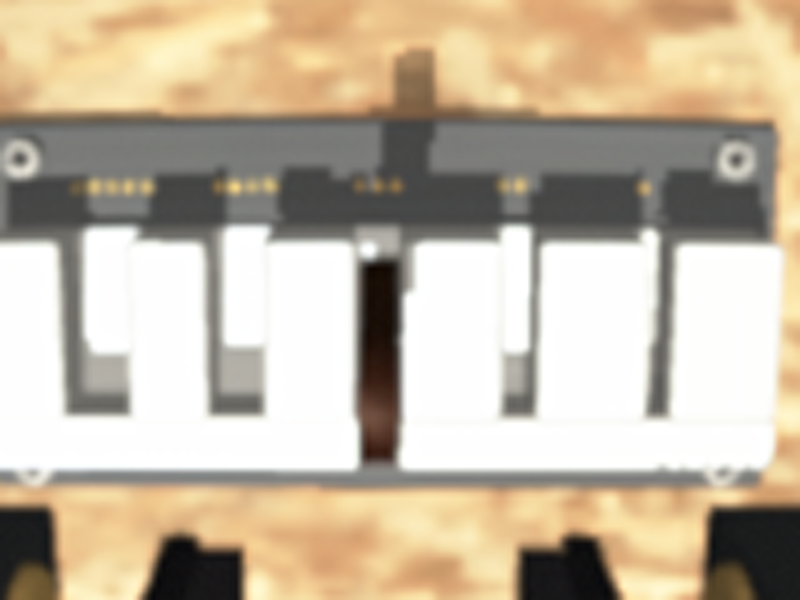

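View pics/s14.png

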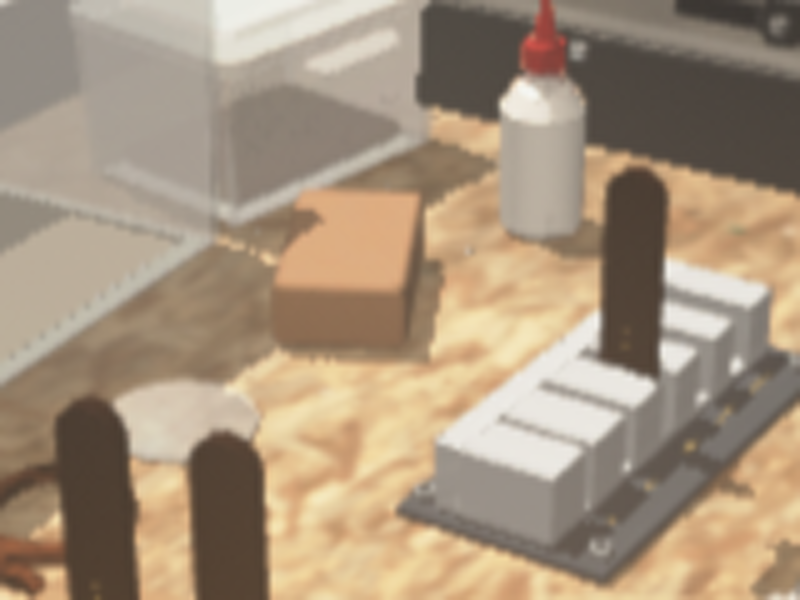

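Run:
```python
from h import *
f=np.load("pics/s14.npz");d={k:f[k] for k in f.files}
for z in (116,120,124,130): print(z,np.round((np.array(proj(d,(512,-55.6,z)))-[230,120])*5))
from rig import close_job; print(close_job())
```

```text
116 [635. 172.]
120 [636. 162.]
124 [636. 153.]
130 [637. 138.]
the job is handed in; nothing more can be done
None
```

The front blank is standing upright in slot 3 (10.5 mm) of the step gauge, and I have handed the job in. The clock was at about 13.5 s of the 72 s allowed.

- **Foot thickness:** after lifting the blank out of the stand, the wrist camera put its foot at about 9.2 mm. That is closest to the 9.5 mm grade.
- **Slot 2 (8 mm):** it refused the foot at the mouth. It stopped at TCP z 104.2, with 9.6 N of contact force and the picture showing the foot centred on the slot.
- **Slot 3 (10.5 mm):** the foot went in with no measurable resistance. It reached the floor at TCP z 79.1, exactly the height expected for a foot fully down, with 7.8 N on the last light touch.
- **Not tried:** slots 1, 4 and 5 were not tried, since refusal in 2 and a free fit in 3 settle the grade.
- **Last checks:** after I released the blank and rose clear to z 213, the pictures showed it upright in the slot marked with three dots. Its top was at about z 119 mm (120 expected). The other two blanks were still standing in the stand.

Larger moves overshot by several millimetres, up to about 10 mm while closing on slot 2. I corrected each one clear of contact before touching the gauge, and no check failed.

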